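# Screw the loose lid home on the short food flask

### The arm

A 6-joint arm with a two-finger parallel gripper is mounted at the origin on the work surface. World frame = base frame: x ahead of the robot, y to its left, z up, the work surface at z = 0. Lengths are in m, angles in rad, forces in N, time in s.
With the tool pointing down it reaches from about 0.3 to 0.875 m from the base axis. Payload 6.4 kg.
Tool frame: the origin (TCP) lies midway between the tips of the shut fingers; the grasp point (between the pads) lies 19 mm behind it (ctrl.pinch_z is the distance from the TCP to the grasp point, in m); z points along the fingers, y is the line along which they close (so a half turn about z gives the same grasp; the last joint's range is limited). The gripper opens to 85 mm and grips with 20 to 120 N. Pads are 22 mm wide; open, the fingers measure 114 mm over their backs; the gripper's body (76 mm by 85 mm) begins 54 mm behind the grasp point. The pads swing forward as they close: fully open they stand 13 mm farther back than shut.
Start: joints at [-1.388, 0.181, 1.607, -0, 1.354, -0.206], TCP at [0.218, -0.532, 0.231] pointing down, gripper open.
Joint ranges: [-2.99, 2.99], [-0.89, 2.07], [0.3, 2.58], [-1.14, 4.28], [0, 2.63], [-3.12, 3.12]. Speed limits (rad/s): [2.57, 2.57, 3.01, 3.14, 3.14, 3.14].

### API

Orientations are given as a unit quaternion [w, x, y, z].
In Python, from bench import ctrl gives the robot as it stands.
- The arm moves only by the tool apply_moves, never from a script. Its argument "moves" is a list of rows, each an object with "jaw": the opening, from 0 (shut) to 1 (fully open); "offset": the shift along the tool's x, y, z in mm, a list of three; "rot": the turn, a rotation vector about the tool's x, y, z in degrees, a list of three. In form: [{"jaw": jaw, "offset": [dx, dy, dz], "rot": [ax, ay, az]}, ...]. A call has exactly 5 rows; each row shifts and turns the commanded pose from where the row before left it, along the tool's axes as they then stand; what a row does not reach is not made up. A row lasts 1/8 s, in which the tool goes at most 62.5 mm and 10.7 degrees, less where a joint would pass 70% of its speed; a pose out of reach is approached as far as the arm can. A call is refused whole if a number of a shift passes 62.5 or a number of a turn 10.7, either way. A call with a gripper value outside its range is refused whole. The fingers move at their own pace and stop on an object; the grip force is fixed at half the most. Time passes only in rows, so rows that do not move let the fingers close, or fill a call up. It gives the time, the measured TCP pose, the force, the opening and the grip force at its end, in the units of the state.
- ctrl.get_obs(): the state, without advancing time (a new reading comes with each control period).
- ctrl.camera(name): name is "side" or "top" or "wrist"; returns (picture, depth): 384x512x3 uint8, red, green, blue; 384x512 float32, m along the optical axis (not along the pixel's ray), 0 where there is no reading.
- ctrl.camera_params(name): a dict with "K" (3x3 intrinsics, pixels), "cam_to_world" (4x4, takes a point from camera to world coordinates); the wrist camera has in their place "mount" (4x4, takes a point from camera to tool coordinates, whose origin is the TCP and whose axes are the flange's). Camera axes: x right, y down, z forward; pixel columns grow to the right and rows downward; lengths in m; the calibration is good to about 2 mm. The wrist camera is an equidistant fisheye: a pixel r from the principal point sees the ray r / f radians off the axis. A picture is of the moment at which its call begins: read the wrist's pose just before it. camera_params takes no time and is no camera call.
- ctrl.hand_in(): hands the job in; it is judged then, once.
Trained networks look in the newest picture that a camera, given by its name, has taken for a name from the list of things; names that differ only in an ending like _2 or _b are one class to them, and where a whole thing is asked for, a point or a joint stands for the part that bears it (a point fixed in the world has none). Each returns a list of dicts, best first, with "score" (0 to 1); they miss things now and then, are a little off and sometimes report something else, mostly with a low value. They report only what shows in the picture. A call takes as long as a camera call. They do not tell look-alikes from the thing itself.
- ctrl.outline_of(camera, target): "region" (384x512 bool, what is visible of it) and "position" ([column, row] in pixels, amid what is visible of it).
The state is a dict: "time_s": time; "q": joint angles; "dq": joint speeds; "joint_efforts": joint torques, N m; "eef_pos": TCP position; "eef_rot": TCP orientation; "wrist_force": force on the tool from outside, world axes, zero at the start; "torque": the same for the moment, N m; "opening": opening from 0.0 (shut) to 1.0 (fully open); "grasp_force": force on a finger pad.
Only numpy, scipy, OpenCV 4.12 (cv2) and the standard library are available. Lean on these libraries where they do the work, as an engineer would, in place of code of your own. Each camera call takes 0.05 s, during which the arm holds its last target. There are 200 camera calls.

### The job

The lid of the short, wide food flask is only sitting on top of its thread. Turn it backwards (counter-clockwise seen from above) until it drops into the thread, then screw it down clockwise as far as it goes and let go. Do not touch the tall, slim flask.

Things in the scene. Friction and masses are not known exactly. Their poses are not given: they have to be found in the camera images.
- flask: Short, wide steel food flask, 120 mm in diameter, white neck, white D-handle on one side reaching 100 mm from the axis; full, does not move or turn. Origin: centre of its underside; z up along its axis; its x axis points from the axis out through the handle.
- thread (a point): Point on the flask's axis, 119 mm up; axes as the flask's. The lid's origin is 10 mm above it when loose on the thread, at it once dropped in, 3 mm below it screwed home. The lid drops in where its tab points along the handle (+-12 deg); a stop is 13 deg further counter-clockwise. From drop-in it screws about 73 deg clockwise to a hard stop.
- lid: Loose white lid on the short flask, 107 mm wide, 150 g, 3 mm play in the thread, turns easily; if held, lower it to drop or sink. Origin: centre of lower rim, z up. Flat top at 22 mm; grey bar grip on it, on the axis, 70 mm along x, 16 mm thick, from 22 to 54 mm. Grey tab on the rim at +x, out to 70 mm. At the start the tab is 34 to 60 deg clockwise of the handle.
- tall_flask: Tall, slim steel flask, 86 mm in diameter, 244 mm high with its closed lid, smaller white lid with grey bar grip, white D-handle reaching 83 mm from the axis along its x; it does not move. Origin: centre of its underside. To be left alone.
There are look-alikes about, which are no part of the job. What is shaped like the lid but orange or turquoise is not meant.

How it is judged:
By the outcome, as a careful person would: the job done as asked, in the order asked, and still so for the second after the job is handed in, with the robot touching nothing.
It also fails if it takes over 42 s, if anything falls off the work surface, if the arm or the gripper's body presses on something with over 40 N, if the wrist force passes 120 N, or if a joint passes its speed limit or range.

## Working session

There is one attempt and no reset: what is moved stays moved. The work goes in short steps, Python scripts to look and compute and a tool call to move; the robot and the scene stay as the last step left them, time stands still between calls to the robot, and variables do not carry over. Pictures are saved under pics/ and viewed, at most 10 in all, crops included, and the job is handed in when it is done.

Besides the shell and the picture viewer there is one more tool, called as name([rows], argument=value, ...), one row to a line, values as JSON. apply_moves: Moves the arm, as the interface text tells. Its arguments: {"type":"object","properties":{"moves":{"type":"array"}},"required":["moves"]}

```bash
mkdir -p pics
cat > h.py <<'E'
import numpy as np, cv2
from bench import ctrl
def shot(n):
    o=ctrl.get_obs(); im,d=ctrl.camera(n); return o,im,d
def save(im,f): cv2.imwrite('pics/'+f,im[:,:,::-1])
def world(n,d,mask):
    p=ctrl.camera_params(n);K=p['K'];T=np.array(p['cam_to_world'])
    v,u=np.nonzero(mask&(d>0));z=d[v,u]
    P=np.c_[(u-K[0][2])/K[0][0]*z,(v-K[1][2])/K[1][1]*z,z]
    return P@T[:3,:3].T+T[:3,3],u,v
E
python3 - <<'E'
from h import *
a=[]
for n in('top','side'):
    o,im,d=shot(n); a.append(im); np.savez('/tmp/'+n,im=im,d=d)
    for t in('flask','lid','tall_flask'):
        for r in ctrl.outline_of(n,t)[:4]:
            P,u,v=world(n,d,r['region'])
            print(n,t,round(r['score'],2),np.round(r['position']),r['region'].sum(),np.round(np.median(P,0),3),np.round(P.max(0),3),np.round(P.min(0),3))
save(cv2.resize(np.hstack(a),(800,300)),'a.png')
o=ctrl.get_obs();print(o['time_s'],o['eef_rot'],o['opening'],ctrl.pinch_z)
E
```

```text
top lid 0.79 [243. 145.] 1439 [ 0.579 -0.166  0.15 ] [ 0.646 -0.112  0.19 ] [ 0.526 -0.225 -0.005]
top lid 0.78 [390. 239.] 1309 [ 0.332 -0.568  0.021] [ 0.382 -0.517  0.058] [ 0.275 -0.635 -0.006]
top lid 0.69 [315. 161.] 1244 [ 0.562 -0.374  0.021] [ 0.622 -0.319  0.059] [ 0.512 -0.433 -0.006]
top lid 0.56 [269. 237.] 1162 [ 0.343 -0.234  0.022] [ 0.393 -0.182  0.058] [ 0.288 -0.284  0.013]
top tall_flask 0.8 [122. 161.] 1750 [0.53  0.137 0.203] [0.61  0.221 0.249] [ 0.491  0.102 -0.006]
side flask 0.78 [228. 212.] 1122 [ 0.577 -0.118  0.075] [ 0.692 -0.101  0.131] [ 0.525 -0.259 -0.002]
side lid 0.97 [221. 188.] 939 [ 0.583 -0.151  0.151] [ 0.688 -0.109  0.186] [ 0.532 -0.389 -0.002]
side lid 0.93 [242. 174.] 532 [ 0.563 -0.366  0.023] [ 0.632 -0.19   0.153] [ 0.519 -0.433 -0.001]
side lid 0.86 [302. 207.] 746 [ 0.348 -0.218  0.023] [ 0.401 -0.178  0.058] [ 0.293 -0.308 -0.002]
side lid 0.74 [310. 143.] 486 [ 0.337 -0.554  0.022] [ 0.388 -0.514  0.06 ] [ 0.283 -0.656 -0.   ]
side tall_flask 0.98 [215. 289.] 2320 [0.531 0.187 0.185] [0.603 0.204 0.248] [0.497 0.109 0.01 ]
0.4 [-1.30221903e-04  9.81168539e-01  1.93153516e-01  1.20551585e-05] 0.9970412138586828 0.0187
```

View pics/a.png

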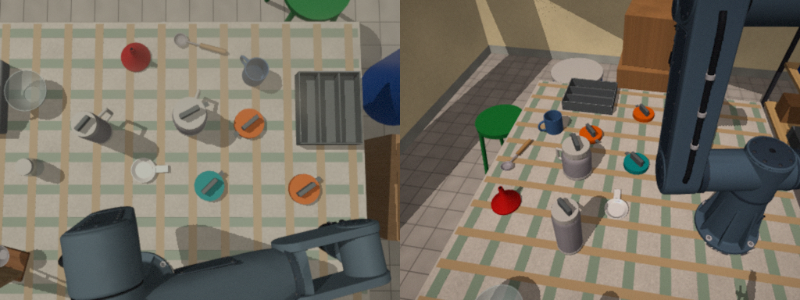

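The view shows four lid shapes, by top-camera pixel: white on the flask at (243,145), orange at (315,161) and (390,239), turquoise at (269,237). The white one is the match: it is white and sits on the short flask, with its top at z≈0.15. I'll confirm that in a crop and measure it.

Run:
```python
from h import *
ims=[]
for n,(c,r) in(('top',(243,145)),('side',(222,195))):
    f=np.load('/tmp/'+n+'.npz');im,d=f['im'],f['d']
    ims.append(cv2.resize(im[r-40:r+40,c-40:c+40],(400,400),interpolation=cv2.INTER_CUBIC))
    P,u,v=world(n,d,np.ones(d.shape,bool)); C=im[v,u].astype(int)
    near=np.hypot(P[:,0]-.58,P[:,1]+.166)<.14
    b=near&(P[:,2]>.165)&(P[:,2]<.22); B=P[b]
    (cx,cy),(w,h),ang=cv2.minAreaRect((B[:,:2]*1000).astype(np.float32))
    print(n,'bar',b.sum(),cx,cy,w,h,ang,np.percentile(B[:,2],[50,90]))
    t=near&(P[:,2]>.142)&(P[:,2]<.158);print(' top circle',[np.round(x,1) for x in cv2.minEnclosingCircle((P[t][:,:2]*1000).astype(np.float32))],np.median(P[t][:,2]))
    for lo,hi in((.02,.07),(.07,.112),(.112,.135),(.135,.16)):
        rr=np.hypot(P[:,0]-cx/1e3,P[:,1]-cy/1e3); m=near&(P[:,2]>lo)&(P[:,2]<hi)&(rr>.0645)&(rr<.11)
        th=np.degrees(np.arctan2(P[m][:,1]-cy/1e3,P[m][:,0]-cx/1e3))
        print(' ',lo,m.sum(),np.round(np.c_[th,rr[m]*1000,P[m][:,2]*1000,C[m].mean(1)][::max(1,m.sum()//10)]).astype(int).tolist())
save(np.hstack(ims),'b.png')
```

```text
top bar 204 580.3253173828125 -164.14056396484375 16.62945556640625 69.45172119140625 28.770214080810547 [0.18115581 0.18390135]
 top circle [array([ 585.1, -170.8]), np.float64(61.8)] 0.1497526613817739
  0.02 9 [[-22, 96, 62, 124], [-22, 92, 51, 112], [-22, 91, 41, 115], [-22, 90, 33, 124], [-21, 85, 39, 119], [-22, 83, 36, 120], [-21, 80, 35, 127], [-22, 83, 27, 128], [-22, 77, 38, 139]]
  0.07 55 [[-17, 99, 83, 158], [-19, 96, 87, 152], [-19, 93, 90, 148], [-20, 90, 91, 143], [-19, 87, 88, 151], [-19, 84, 89, 148], [-20, 81, 94, 140], [-21, 79, 91, 135], [-22, 76, 91, 125], [-20, 72, 93, 139], [-21, 71, 89, 135]]
  0.112 0 []
  0.135 15 [[-55, 65, 149, 115], [-56, 67, 150, 115], [-57, 69, 149, 122], [-57, 66, 146, 106], [-59, 68, 149, 114], [-60, 70, 149, 139], [-61, 66, 151, 110], [-62, 69, 150, 123], [-63, 65, 152, 108], [-64, 67, 151, 115], [-65, 69, 152, 136], [-66, 66, 149, 109], [-67, 69, 151, 120], [-68, 65, 149, 125], [-68, 69, 142, 135]]
side bar 126 585.4700927734375 -163.5335235595703 16.26241683959961 72.34280395507812 28.401845932006836 [0.18207261 0.18434504]
 top circle [array([ 587.6, -171.4]), np.float64(63.8)] 0.15107161683431092
  0.02 40 [[-16, 98, 67, 154], [-19, 91, 61, 93], [-17, 98, 52, 138], [-17, 98, 48, 133], [-17, 99, 41, 130], [-17, 100, 36, 125], [-21, 88, 37, 125], [-19, 90, 33, 152], [-15, 86, 36, 156], [-16, 80, 33, 169]]
  0.07 41 [[-19, 99, 90, 136], [-18, 98, 88, 154], [-18, 82, 95, 154], [-16, 96, 86, 156], [-17, 82, 92, 170], [-17, 97, 81, 146], [-17, 82, 88, 163], [-16, 97, 78, 146], [-17, 83, 82, 123], [-17, 99, 70, 150], [-16, 90, 71, 110]]
  0.112 0 []
  0.135 6 [[-59, 71, 151, 115], [-61, 70, 151, 113], [-63, 68, 152, 104], [-56, 72, 148, 116], [-57, 65, 152, 99], [-60, 65, 152, 92]]
```

View pics/b.png

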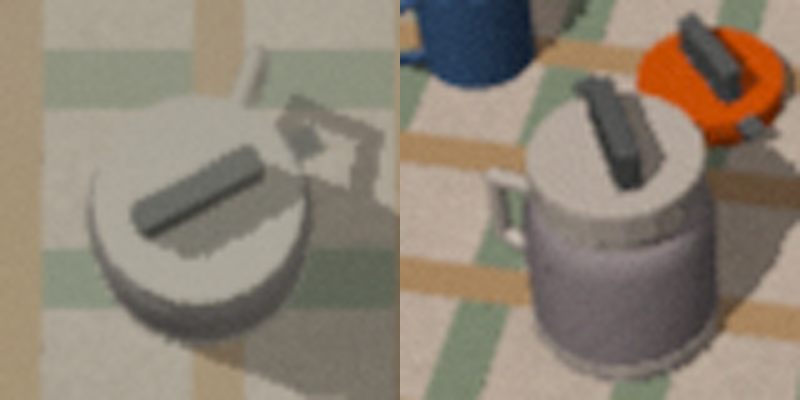

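The crop confirms it: a white lid with a grey bar on the steel flask. The axis is at about (0.583,-0.164). The tab points to about -61° and the handle to about -18°, so the tab is 43° clockwise of the handle. I'm moving in now.

apply_moves([
  {"jaw": 1, "offset": [47.7, -20.2, 0], "rot": [0, 0, -9.67]},
  {"jaw": 1, "offset": [50.4, -11.8, 0], "rot": [0, 0, -9.67]},
  {"jaw": 1, "offset": [51.7, -3.2, 0], "rot": [0, 0, -9.67]},
  {"jaw": 1, "offset": [51.5, 5.5, 0], "rot": [0, 0, -9.67]},
  {"jaw": 1, "offset": [49.8, 14.1, 0], "rot": [0, 0, -9.67]},
])

```text
time_s: 1.02
eef_pos: [0.4016, -0.3472, 0.2315]
eef_rot: [0.0, 0.814, 0.58, 0.0]
wrist_force: [0.4, 0.3, 0.8]
opening: 0.998
grasp_force: 0.0
```

apply_moves([
  {"jaw": 1, "offset": [46.8, 22.2, 0], "rot": [0, 0, -9.67]},
  {"jaw": 1, "offset": [42.4, 29.8, 0], "rot": [0, 0, -9.67]},
  {"jaw": 1, "offset": [36.8, 36.4, 0], "rot": [0, 0, -9.67]},
  {"jaw": 1, "offset": [30.2, 42.1, 0], "rot": [0, 0, -9.67]},
  {"jaw": 1, "offset": [22.6, 46.6, 0], "rot": [0, 0, -9.67]},
])

```text
time_s: 1.65
eef_pos: [0.584, -0.1633, 0.2314]
eef_rot: [0.0, 0.505, 0.863, -0.0]
wrist_force: [-0.7, -0.3, -0.4]
opening: 1.004
grasp_force: 0.0
```

Run:
```python
from h import *
from scipy.spatial.transform import Rotation as R
o,im,d=shot('wrist'); p=ctrl.camera_params('wrist'); K=np.array(p['K']);M=np.array(p['mount'])
print(o['eef_pos'],o['eef_rot'],o['q'],K.tolist())
v,u=np.nonzero(d>0); z=d[v,u]; x=u-K[0,2]; y=v-K[1,2]; r=np.hypot(x,y)+1e-9; th=r/K[0,0]
ok=th<1.4; P=np.c_[x/r*np.tan(th)*z,y/r*np.tan(th)*z,z]@M[:3,:3].T+M[:3,3]
w,*xyz=o['eef_rot']; W=P@R.from_quat([*xyz,w]).as_matrix().T+o['eef_pos']
near=ok&(np.hypot(W[:,0]-.583,W[:,1]+.164)<.1)&(P[:,2]>0.01)
b=near&(W[:,2]>.172)&(W[:,2]<.2)&(np.hypot(W[:,0]-.583,W[:,1]+.164)<.045)
print('bar',b.sum(),cv2.minAreaRect((W[b][:,:2]*1000).astype(np.float32)),np.percentile(W[b][:,2],[10,50,90]))
t=near&(W[:,2]>.143)&(W[:,2]<.158); print('top',t.sum(),np.median(W[t][:,2]),cv2.minEnclosingCircle((W[t][:,:2]*1000).astype(np.float32)))
for r in ctrl.outline_of('wrist','lid')[:2]: print(r['score'],r['position'])
save(im,'c.png')
```

```text
[ 0.58401016 -0.16326448  0.23143971] [ 2.07390463e-04  5.05312558e-01  8.62936367e-01 -5.50449873e-05] [-4.68029466e-01  2.49318533e-01  1.52496999e+00 -1.38327750e-04
  1.36689693e+00 -9.79309524e-01] [[297.3186396354542, 0.0, 250.89083926656485], [0.0, 297.3186396354542, 188.19296491302092], [0.0, 0.0, 1.0]]
bar 2087 ((581.7282104492188, -164.74566650390625), (15.874547958374023, 69.63558197021484), 28.399385452270508) [0.18044256 0.18203832 0.18295523]
top 11034 0.15027464463591167 ((586.642578125, -171.74977111816406), 62.33809280395508)
0.95 [182.3, 277.4]
0.83 [33.0, 286.3]
```

View pics/c.png

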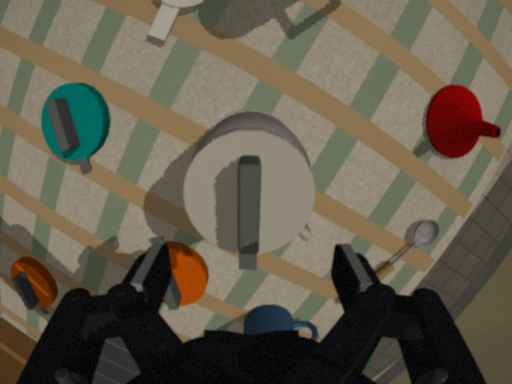

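The wrist view shows the bar at (248,205), centred between the fingers at (581.7,-164.7) with its top at 0.183. The tab is at (247,260) and the handle at (306,232). Next I lower and grip.

apply_moves([
  {"jaw": 1, "offset": [0, -2.5, 40], "rot": [0, 0, 0.9]},
  {"jaw": 1, "offset": [0, 0, 36], "rot": [0, 0, 0]},
  {"jaw": 1, "offset": [0, 0, 0], "rot": [0, 0, 0]},
  {"jaw": 0, "offset": [0, 0, 0], "rot": [0, 0, 0]},
  {"jaw": 0, "offset": [0, 0, 0], "rot": [0, 0, 0]},
])

```text
time_s: 2.38
eef_pos: [0.5819, -0.1666, 0.1575]
eef_rot: [0.002, 0.515, 0.857, 0.0]
wrist_force: [0.1, -0.2, 0.5]
opening: 0.6
grasp_force: 0.0
```

apply_moves([
  {"jaw": 0, "offset": [0, 0, 0], "rot": [0, 0, 0]},
  {"jaw": 0, "offset": [0, 0, 0], "rot": [0, 0, 0]},
  {"jaw": 0, "offset": [0, 0, 0], "rot": [0, 0, 0]},
  {"jaw": 0, "offset": [0, 0, 0], "rot": [0, 0, 0]},
  {"jaw": 0, "offset": [0, 0, 0], "rot": [0, 0, 0]},
])

```text
time_s: 3.0
eef_pos: [0.5813, -0.166, 0.1564]
eef_rot: [0.001, 0.514, 0.858, 0.0]
wrist_force: [-0.5, 0.2, 6.3]
opening: 0.177
grasp_force: 59.1
```

apply_moves([
  {"jaw": 0, "offset": [0, 0, 0], "rot": [0, 0, -8.5]},
  {"jaw": 0, "offset": [0, 0, 0], "rot": [0, 0, -8.5]},
  {"jaw": 0, "offset": [0, 0, 0], "rot": [0, 0, -8.5]},
  {"jaw": 0, "offset": [0, 0, 0], "rot": [0, 0, -8.5]},
  {"jaw": 0, "offset": [0, 0, 0], "rot": [0, 0, -8.5]},
])

```text
time_s: 3.62
eef_pos: [0.5808, -0.1658, 0.1551]
eef_rot: [0.0, 0.166, 0.986, 0.0]
wrist_force: [0.8, 0.4, -2.5]
opening: 0.174
grasp_force: 58.4
```

apply_moves([
  {"jaw": 0, "offset": [0, 0, 0], "rot": [0, 0, 0]},
  {"jaw": 0, "offset": [0, 0, 3], "rot": [0, 0, 0]},
  {"jaw": 0, "offset": [0, 0, 3], "rot": [0, 0, 0]},
  {"jaw": 0, "offset": [0, 0, 0], "rot": [0, 0, 0]},
  {"jaw": 0, "offset": [0, 0, 0], "rot": [0, 0, 0]},
])

```text
time_s: 4.25
eef_pos: [0.5808, -0.1657, 0.149]
eef_rot: [0.0, 0.169, 0.986, 0.0]
wrist_force: [4.4, 1.0, -3.6]
opening: 0.179
grasp_force: 58.4
```

It's going down freely, with no upward reaction force. Lowering the rest of the drop.

apply_moves([
  {"jaw": 0, "offset": [0, 0, 3], "rot": [0, 0, 0]},
  {"jaw": 0, "offset": [0, 0, 1.5], "rot": [0, 0, 0]},
  {"jaw": 0, "offset": [0, 0, 0], "rot": [0, 0, 0]},
  {"jaw": 0, "offset": [0, 0, 0], "rot": [0, 0, 0]},
  {"jaw": 0, "offset": [0, 0, 0], "rot": [0, 0, 0]},
])

```text
time_s: 4.88
eef_pos: [0.581, -0.1659, 0.1464]
eef_rot: [0.0, 0.169, 0.986, -0.0]
wrist_force: [-1.5, 1.3, 7.7]
opening: 0.175
grasp_force: 60.0
```

Run:
```python
from h import *
o,im,d=shot('side')
print(o['eef_pos'],o['wrist_force'],o['torque'],o['q'])
save(cv2.resize(im[130:260,150:310],(800,650))[:600],'d.png')
```

```text
[ 0.58095021 -0.16593033  0.14639563] [-1.48936053  1.34416407  7.67032322] [0.38436506 0.2301563  0.00883692] [-4.74367364e-01  3.29431961e-01  1.60463860e+00 -1.49818599e-04
  1.20660026e+00 -1.70609122e+00]
```

View pics/d.png

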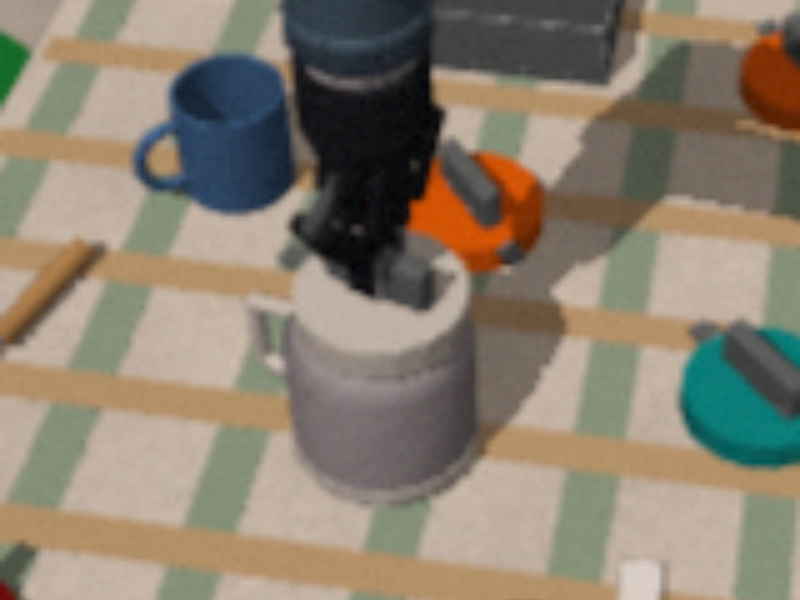

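The side crop shows the lid seated on the neck at (380,320) with its tab over the handle at about (290,250), so it has dropped in. Next I screw clockwise while sinking with it.

apply_moves([
  {"jaw": 0, "offset": [0, 0, 0.3], "rot": [0, 0, 8.5]},
  {"jaw": 0, "offset": [0, 0, 0.3], "rot": [0, 0, 8.5]},
  {"jaw": 0, "offset": [0, 0, 0.3], "rot": [0, 0, 8.5]},
  {"jaw": 0, "offset": [0, 0, 0.3], "rot": [0, 0, 8.5]},
  {"jaw": 0, "offset": [0, 0, 0.3], "rot": [0, 0, 8.5]},
])

```text
time_s: 5.55
eef_pos: [0.5807, -0.1661, 0.1446]
eef_rot: [0.0, 0.516, 0.856, -0.0]
wrist_force: [-2.1, 1.1, 6.2]
opening: 0.176
grasp_force: 59.9
```

apply_moves([
  {"jaw": 0, "offset": [0, 0, 0.4], "rot": [0, 0, 8]},
  {"jaw": 0, "offset": [0, 0, 0.4], "rot": [0, 0, 8]},
  {"jaw": 0, "offset": [0, 0, 0.4], "rot": [0, 0, 6]},
  {"jaw": 0, "offset": [0, 0, 0], "rot": [0, 0, 0]},
  {"jaw": 0, "offset": [0, 0, 0], "rot": [0, 0, 0]},
])

```text
time_s: 6.18
eef_pos: [0.5809, -0.1664, 0.1434]
eef_rot: [0.001, 0.669, 0.743, -0.0]
wrist_force: [0.2, 0.1, 6.4]
opening: 0.177
grasp_force: 59.7
```

Run:
```python
from h import *
o=ctrl.get_obs();print(o['eef_pos'],o['wrist_force'],o['torque'],o['q'])
```

```text
[ 0.5809044  -0.16637873  0.14340305] [0.21728642 0.14897272 6.35273747] [ 0.20055539  0.17639884 -0.14122385] [-4.74814600e-01  3.33064631e-01  1.60650817e+00 -6.70512593e-04
  1.20091402e+00 -5.80040422e-01]
```

apply_moves([
  {"jaw": 0, "offset": [0, 0, 0.3], "rot": [0, 0, 3]},
  {"jaw": 0, "offset": [0, 0, 0], "rot": [0, 0, 3]},
  {"jaw": 0, "offset": [0, 0, 0], "rot": [0, 0, 2]},
  {"jaw": 0, "offset": [0, 0, 0], "rot": [0, 0, 2]},
  {"jaw": 0, "offset": [0, 0, 0], "rot": [0, 0, 0]},
])

```text
time_s: 6.8
eef_pos: [0.582, -0.1663, 0.1431]
eef_rot: [0.002, 0.73, 0.683, 0.0]
wrist_force: [4.3, -0.1, 4.9]
opening: 0.172
grasp_force: 65.2
```

Run:
```python
from h import *
o=ctrl.get_obs();print(o['eef_pos'],o['wrist_force'],o['torque'],o['q'])
```

```text
[ 0.58201872 -0.16626215  0.14309339] [ 4.32911984 -0.10179854  4.875345  ] [-0.06609923 -0.75249273  1.35909253] [-4.73924687e-01  3.33985636e-01  1.60598638e+00 -3.85780836e-04
  1.19810868e+00 -4.06814123e-01]
```

apply_moves([
  {"jaw": 0, "offset": [0, 0, 0], "rot": [0, 0, 2]},
  {"jaw": 0, "offset": [0, 0, 0], "rot": [0, 0, 2]},
  {"jaw": 0, "offset": [0, 0, 0], "rot": [0, 0, 0]},
  {"jaw": 0, "offset": [0, 0, 0], "rot": [0, 0, 0]},
  {"jaw": 0, "offset": [0, 0, 0], "rot": [0, 0, 0]},
])

```text
time_s: 7.42
eef_pos: [0.5822, -0.1653, 0.1431]
eef_rot: [0.001, 0.754, 0.657, 0.001]
wrist_force: [5.0, 2.8, 6.2]
opening: 0.175
grasp_force: 96.7
```

Run:
```python
from h import *
o=ctrl.get_obs();print(o['eef_pos'],o['eef_rot'],o['wrist_force'],o['torque'],o['q'])
```

```text
[ 0.58215111 -0.16534638  0.14309008] [0.00114278 0.75358531 0.65734831 0.00103525] [5.00572035 2.8223055  6.16743262] [ 0.68755158 -0.72851121  1.35086202] [-4.73220196e-01  3.33951571e-01  1.60603767e+00  1.15312764e-03
  1.19871283e+00 -3.37432773e-01]
```

Torque has levelled off at 1.35 N·m and grip force rose, so the hard stop is reached. I'll let go, retreat and check.

apply_moves([
  {"jaw": 1, "offset": [0, 0, 0], "rot": [0, 0, 0]},
  {"jaw": 1, "offset": [0, 0, 0], "rot": [0, 0, 0]},
  {"jaw": 1, "offset": [0, 0, 0], "rot": [0, 0, 0]},
  {"jaw": 1, "offset": [0, 0, 0], "rot": [0, 0, 0]},
  {"jaw": 1, "offset": [0, 0, -10], "rot": [0, 0, 0]},
])

```text
time_s: 8.05
eef_pos: [0.5799, -0.1655, 0.1511]
eef_rot: [-0.001, 0.754, 0.656, -0.0]
wrist_force: [-0.3, -0.3, -0.4]
opening: 1.0
grasp_force: 0.0
```

apply_moves([
  {"jaw": 1, "offset": [0, 0, -30], "rot": [0, 0, 0]},
  {"jaw": 1, "offset": [0, 0, -50], "rot": [0, 0, 0]},
  {"jaw": 1, "offset": [0, 0, -30], "rot": [0, 0, 0]},
  {"jaw": 1, "offset": [0, 0, 0], "rot": [0, 0, 0]},
  {"jaw": 1, "offset": [0, 0, 0], "rot": [0, 0, 0]},
])

```text
time_s: 8.68
eef_pos: [0.5803, -0.1656, 0.2612]
eef_rot: [-0.0, 0.754, 0.657, -0.0]
wrist_force: [0.2, -0.7, -0.9]
opening: 0.999
grasp_force: 0.0
```

Run:
```python
from h import *
from scipy.spatial.transform import Rotation as R
o,im,d=shot('wrist'); p=ctrl.camera_params('wrist'); K=np.array(p['K']);M=np.array(p['mount'])
v,u=np.nonzero(d>0); z=d[v,u]; x=u-K[0,2]; y=v-K[1,2]; r=np.hypot(x,y)+1e-9; th=r/K[0,0]
ok=th<1.4; P=np.c_[x/r*np.tan(th)*z,y/r*np.tan(th)*z,z]@M[:3,:3].T+M[:3,3]
w,*xyz=o['eef_rot']; W=P@R.from_quat([*xyz,w]).as_matrix().T+o['eef_pos']
rr=np.hypot(W[:,0]-.582,W[:,1]+.165); near=ok&(rr<.11)&(P[:,2]>0.01)
b=near&(W[:,2]>.159)&(W[:,2]<.185)&(rr<.045)
print('bar',b.sum(),cv2.minAreaRect((W[b][:,:2]*1000).astype(np.float32)),np.percentile(W[b][:,2],[10,50,90]))
print('top',np.median(W[near&(W[:,2]>.125)&(W[:,2]<.155)&(rr<.05)][:,2]))
for lo,hi,a in((.125,.155,.064),(.05,.1,.07)):
    m=near&(W[:,2]>lo)&(W[:,2]<hi)&(rr>a); t=np.degrees(np.arctan2(W[m][:,1]+.165,W[m][:,0]-.582)); print(lo,m.sum(),np.percentile(t,[5,50,95]))
print(o['time_s'],o['wrist_force'],o['eef_pos'])
save(im,'e.png')
```

```text
bar 1482 ((581.9215698242188, -164.79855346679688), (68.99171447753906, 15.9674072265625), 88.35470581054688) [0.16734631 0.16870204 0.16958672]
top 0.1369597806348516
0.125 81 [-97.97267275 -91.79898447 -85.39963934]
0.05 302 [-21.66952518 -17.14837196 -14.73754676]
8.675 [ 0.21592724 -0.65355279 -0.91441721] [ 0.58027703 -0.1656318   0.26124522]
```

View pics/e.png

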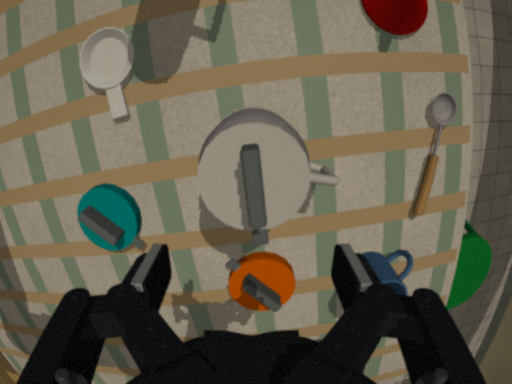

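The wrist picture shows the bar at (253,190), the tab at (257,238) and the handle at (325,178). The tab is now about 74° clockwise of the handle. The lid top fell 13.3 mm (0.1503 to 0.1370), so the lid is home and the gripper is clear.

```bash
python3 -c "
from bench import ctrl
print(ctrl.hand_in())"
```

```text
the job is handed in; nothing more can be done
None
```

The lid was turned back until it dropped into the thread, screwed clockwise to its hard stop and released; the job is handed in, and the tall flask was never approached.

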